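# Load the lantern's cell carrier and take off its quarter-turn cap

## Robot

A 6-joint arm with a two-finger parallel gripper is mounted at the origin on a cart in front of the work surface, level with it; the furniture and walls round the work are solid. World frame = base frame: x ahead of the robot, y to its left, z up, the work surface at z = 0. Lengths are in m, angles in degrees, forces in N, time in s.
With the tool pointing down it reaches from about 0.375 to 0.9 m from the base axis. Payload 3.1 kg.
Tool frame: the origin (TCP) lies on the centre line of the jaws, within the pads' length; the fingertips stand 17 mm ahead of it and the grasp point (between the pads) lies 2 mm behind it; z points along the fingers, y is the line along which they close (so a half turn about z gives the same grasp; the last joint's range is limited). The gripper opens to 87 mm and grips with 3 to 60 N. Pads are 19 mm wide; open, the fingers measure 117 mm over their backs; the gripper's body (75 mm by 190 mm) begins 51 mm behind the grasp point.
Start: joints at [55.663, 30.224, 82.088, -0, 67.689, -10.227], TCP at [0.255, 0.57, 0.24] pointing down, gripper open.
Joint ranges: [-176.69, 176.69], [-43.24, 126.21], [12.49, 139.97], [-82, 262], [0, 151.66], [-163.58, 163.58]. Speed limits (degrees/s): [159.86, 159.86, 180, 180, 180, 180].

## Interface

Orientations are given as a 3x3 rotation matrix whose columns are the frame's x, y, z axes.
In Python, from rig import bot, imaging, finder gives the robot as it stands. The module is installed in compiled form; this text tells all that it offers.
- The arm moves only by the tool play_rows, never from a script. Its argument "motion" is a list that holds one entry, the list of rows, each a list of 6 numbers: the shift along the tool's x, y, z in m, then the turn, a rotation vector about the tool's x, y, z in degrees. In form: [[[dx, dy, dz, wx, wy, wz], ...]]. A call has 1 to 8 rows; each row is the pose to reach, as a shift and turn from the pose commanded when the call began, along the tool's axes at that moment; what a row does not reach only later rows make up. A row lasts 1/12 s, in which the tool goes at most 41.7 mm and 7.16 degrees, less where a joint would pass 70% of its speed; a pose out of reach is approached as far as the arm can. A call with a gripper value outside its range is refused whole. "fingers" is the finger opening in m, from 0 to 0.087, set as the call begins (left out, the last holds). The fingers move at their own pace and stop on an object; the grip force is fixed at half the most. Time passes only in rows, so rows that repeat a pose let the fingers close. It gives the time, the measured TCP pose, the force, the opening and the grip force at its end, in the units of the state.
- bot.read_state(): the state, without advancing time (a new reading comes with each control period).
- imaging.capture(name): name is "scene" or "top"; returns a dict with "frame" (384x512x3 uint8, red, green, blue), "camera_matrix" (3x3 intrinsics, pixels), "R" (3x3) and "t" (3): a world point X has camera coordinates R X + t. Camera axes: x right, y down, z forward; pixel columns grow to the right and rows downward; lengths in m; the calibration is good to about 2 mm. A picture is of the moment at which its call begins. There is no depth.
- bot.hand_in(): hands the job in; it is judged then, once.
Trained networks look in the newest picture that a camera, given by its name, has taken for a name from the list of things; names that differ only in an ending like _2 or _b are one class to them, and where a whole thing is asked for, a point or a joint stands for the part that bears it (a point fixed in the world has none). Each returns a list of dicts, best first, with "confidence" (0 to 1); they miss things now and then, are a little off and sometimes report something else, mostly with a low value. They report only what shows in the picture. A call takes as long as a camera call.
- finder.recognise(camera, name): "at" ([x, y, z] in m, in world coordinates, good to about 4 mm: the middle of the surface that is visible of it).
- finder.outline_of(camera, name): "pixels" (384x512 bool, what is visible of it).
The state is a dict: "time_s": time; "joint_positions": joint angles; "qvel": joint speeds; "tau": joint torques, N m; "position": TCP position; "tcp_rot": TCP orientation; "force": force on the tool from outside, world axes, zero at the start; "moment": the same for the moment, N m; "opening": opening from 0.0 (shut) to 1.0 (fully open); "grasp_force": force on a finger pad.
Only numpy, scipy, OpenCV 4.12 (cv2) and the standard library are available. Lean on these libraries where they do the work, as an engineer would, in place of code of your own. Each camera call takes 0.05 s, during which the arm holds its last target. There are 200 camera calls.

## Task

Get the camping lantern ready for new cells: put the two spare AA cells upright into the two empty pockets of the four-cell carrier, pushed fully down, and leave the carrier standing on the desk. Then take the cap off the lantern, which stands upside down: its quarter-turn thread may open clockwise or anticlockwise and is not marked, so try both ways. Finish while still holding the cap in the gripper, roughly level and lifted well clear of the lantern, so that somebody else can drop the carrier in; leave the other things on the desk where they are.

Things in the scene. Friction and masses are not known exactly. Their poses are not given: they have to be found in the camera images.
- lantern: Camping lantern standing upside down on its head, fixed: rubber foot disc 120 mm across, white diffuser behind four bars, grey ribbed battery tube 100 mm across on top, wire handle folded down on its -x side (out to 68 mm). Origin on its axis at desk level, z up. The tube's rim is 134 mm up and closed by the cap.
- lantern_mouth (a point): Centre of the lantern's rim, 134 mm above the desk, on the axis about which the cap turns; axes of the lantern. Closed, the cap's x axis is the lantern's x axis. Which way the cap opens (clockwise or anticlockwise from above) changes from case to case and cannot be seen.
- cap: Black round cap 98 mm across, about 80 g. Origin on its axis at the flange's underside (rests on the rim), z up. Flange 6 mm thick, finger bar on top, a plug with two lugs 14 mm down into the tube, 2 mm of play. One way it meets a rigid stop after about 3 degrees; the other way it turns freely without rising, and at 52 to 125 degrees it lifts straight off; at less it is held down.
- cap_grip (a point): Point on the cap's axis inside its finger bar, 18.5 mm above the cap's origin; axes of the cap. The bar runs along the cap's x across the flange: 64 mm long, 14 mm thick, its top 28 mm and its foot 6 mm above the cap's origin. Grip it across the 14 mm (along the cap's y).
- carrier: Round grey carrier 70 mm across for four AA cells, about 0.25 kg, loose on the desk. Origin at its underside on its axis, z up. Four round sleeves with rims 26 mm high, axes 24 mm from the carrier's axis at 45, 135, 225 and 315 degrees from its x; a low post 13.6 mm thick, 24 mm high, between them. Two sleeves hold a cell (top at 55 mm), two are empty; which ones changes.
- pocket0 (a point): Centre of the floor of sleeve 0 of the carrier, 4 mm above the desk; the sleeve's bore is 17 mm, widening at the rim, which is 22 mm above this point.
- pocket1 (a point): Centre of the floor of sleeve 1 of the carrier, 4 mm above the desk; the sleeve's bore is 17 mm, widening at the rim, which is 22 mm above this point.
- pocket2 (a point): Centre of the floor of sleeve 2 of the carrier, 4 mm above the desk; the sleeve's bore is 17 mm, widening at the rim, which is 22 mm above this point.
- pocket3 (a point): Centre of the floor of sleeve 3 of the carrier, 4 mm above the desk; the sleeve's bore is 17 mm, widening at the rim, which is 22 mm above this point.
- cell_a: AA cell, 14.2 mm thick and 51 mm long, 24 g, standing in one of the carrier's sleeves from the start. Origin at the centre of its lower end, z along it, up.
- cell_b: AA cell, 14.2 mm thick and 51 mm long, 24 g, standing in one of the carrier's sleeves from the start. Origin at the centre of its lower end, z along it, up.
- cell_c: Spare AA cell, 14.2 mm thick and 51 mm long, 24 g, loose, standing on end on the desk. Origin at the centre of its lower end, z along it, up.
- cell_d: Spare AA cell, 14.2 mm thick and 51 mm long, 24 g, loose, standing on end on the desk. Origin at the centre of its lower end, z along it, up.
- lip_balm: Bystander: plain lip balm tube 19 mm thick and 68 mm tall, standing near the spare cells. Origin at the centre of its lower end.
- glue_stick: Bystander: glue stick 26 mm thick and 90 mm tall, standing. Origin at the centre of its lower end.
- eraser: Bystander: eraser 22x50x13 mm, lying. Origin at the centre of its underside.
- note_pad: Bystander: pad of square notes 50x50x11 mm, lying. Origin at the centre of its underside.
- pencil: Bystander: pencil 178 mm long, 8 mm thick, lying along its x axis. Origin at the centre of its underside.

How it is judged:
By the outcome, as a careful person would: the job done as asked, in the order asked, and still so for the second after the job is handed in, while the arm keeps its last pose, push and grip.
It also fails if it takes over 72 s, if anything falls off the work surface, if the arm or the gripper's body presses on something with over 40 N, if the wrist force passes 120 N, or if a joint passes its speed limit or range.

## Working session

There is one attempt and no reset: what is moved stays moved. The work goes in short steps, Python scripts to look and compute and a tool call to move; the robot and the scene stay as the last step left them, time stands still between calls to the robot, and variables do not carry over. Pictures are saved under pics/ and viewed, at most 10 in all, crops included, and the job is handed in when it is done.

Besides the shell and the picture viewer there is one more tool, called after "Call:" by a JSON object that holds its "method" and its "body". play_rows: Moves the arm, as the interface text tells. Its arguments: {"type":"object","properties":{"motion":{"type":"array"},"fingers":{"type":"number"}},"required":["motion"]}

```bash
mkdir -p pics
cat > h.py <<'E'
from rig import bot, imaging, finder
import numpy as np, cv2
np.set_printoptions(precision=4,suppress=True)
def pix(c,X):
    p=c["R"]@np.asarray(X,float)+np.asarray(c["t"]).ravel(); q=c["camera_matrix"]@p; return q[:2]/q[2]
def ray(c,uv,z):
    d=c["R"].T@np.linalg.inv(c["camera_matrix"])@np.array([uv[0],uv[1],1.]); o=-c["R"].T@np.asarray(c["t"]).ravel()
    return o+d*(z-o[2])/d[2]
E
python3 - <<'E'
from h import *
C={n:imaging.capture(n) for n in("top","scene")}
for n,c in C.items():
    cv2.imwrite(f"pics/{n}0.png",cv2.resize(c["frame"][:,:,::-1],(800,600)))
    print(n,-c["R"].T@np.ravel(c["t"]))
    for k in ["lantern","cap","cap_grip","carrier","pocket0","cell_a","lip_balm","glue_stick","eraser","note_pad","pencil"]:
        print(k,[(np.round(r["at"],4).tolist(),round(r["confidence"],2)) for r in finder.recognise(n,k)][:6])
s=bot.read_state();print(s["position"],s["tcp_rot"],s["time_s"],s["opening"])
E
```

```text
top [0.4723 0.0212 1.0993]
lantern [([0.5304, -0.17, 0.0698], 0.98)]
cap [([0.5529, -0.2133, 0.1377], 0.81)]
cap_grip [([0.5474, -0.2078, 0.1392], 0.74)]
carrier [([0.494, 0.207, 0.0021], 0.65), ([0.4141, -0.0909, 0.095], 0.26)]
pocket0 [([0.4946, 0.2056, 0.0049], 0.98)]
cell_a [([0.4995, 0.2305, 0.0562], 0.48)]
lip_balm []
glue_stick [([0.4134, -0.0906, 0.0922], 0.49)]
eraser [([0.4982, -0.0496, 0.0161], 0.43)]
note_pad [([0.7206, -0.08, 0.0109], 0.9)]
pencil [([0.4703, 0.2094, 0.0499], 0.65), ([0.3911, 0.1698, 0.0094], 0.57)]
scene [ 0.0156 -0.6127  0.616 ]
lantern [([0.5145, -0.2382, 0.0688], 0.73)]
cap [([0.5373, -0.2218, 0.1401], 0.77)]
cap_grip [([0.5368, -0.22, 0.1393], 0.88)]
carrier [([0.4872, 0.1974, 0.0194], 0.58)]
pocket0 [([0.4906, 0.2035, 0.0119], 0.81)]
cell_a [([0.5442, 0.0482, 0.0293], 0.65), ([0.6242, 0.0293, 0.0282], 0.49)]
lip_balm [([0.4413, 0.0442, 0.0346], 0.83)]
glue_stick [([0.4048, -0.1044, 0.0594], 0.68)]
eraser [([0.4929, -0.0508, 0.0145], 0.81), ([0.4977, 0.2248, 0.0388], 0.73), ([0.4867, 0.2011, 0.0153], 0.28)]
note_pad [([0.5367, -0.2205, 0.1398], 0.37), ([0.4015, -0.1067, 0.059], 0.3)]
pencil [([0.4943, 0.1982, 0.0139], 0.74), ([0.3938, 0.1578, 0.0033], 0.63)]
[0.2553 0.5705 0.2396] [[-0.9128  0.4085  0.    ]
 [ 0.4085  0.9128  0.    ]
 [ 0.      0.     -1.    ]] 1.2 0.9975327894800583
```

View pics/top0.png

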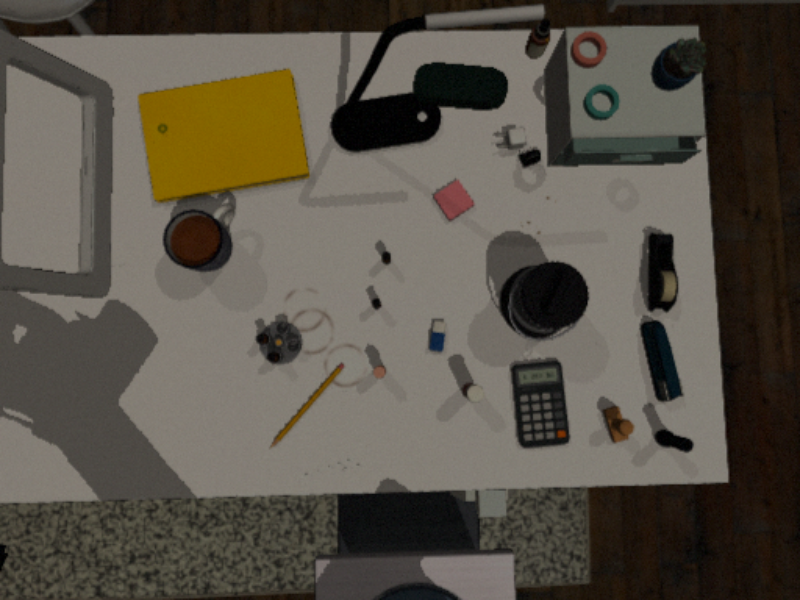

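View pics/scene0.png

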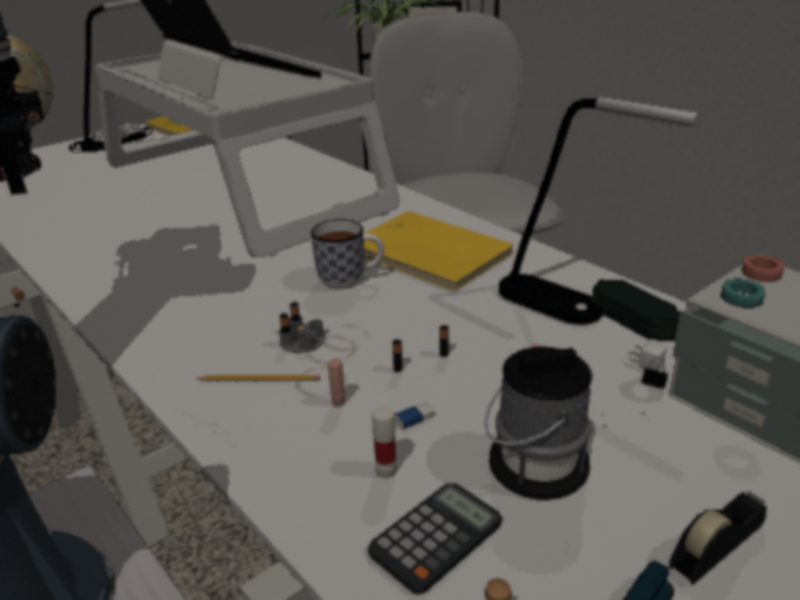

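Run:
```python
from h import *
c=imaging.capture("top"); f=c["frame"][:,:,::-1]
def crop(u,v,w,h,k): return cv2.resize(f[v:v+h,u:u+w],(w*k,h*k),interpolation=cv2.INTER_CUBIC)
a=crop(155,195,50,50,8); b=crop(315,160,70,60,0+6)
cp=crop(225,150,40,50,6)
im=np.zeros((600,800,3),np.uint8)
im[:400,:400]=a
b=np.clip(b.astype(float)*2.5,0,255).astype(np.uint8); im[:360,380+0:800]=b[:, :420]
im[:400,:380]=a[:,:380]
im[300+0:600,400:640]=0; im[300:600,400:640]=cp
cv2.imwrite("pics/crop.png",im)
print(c["camera_matrix"])
for n in("top","scene"):
    imaging.capture(n)
    for k in ("cell_c","cap_grip"):
        print(n,k,[(np.round(np.array(np.nonzero(r["pixels"])).mean(1)[::-1],1),r["pixels"].sum(),round(r["confidence"],2)) for r in finder.outline_of(n,k)][:6])
```

```text
[[427.3212   0.     261.6989]
 [  0.     427.3212 186.2134]
 [  0.       0.       1.    ]]
top cell_c [(array([167.7, 216.6]), np.int64(38), 0.39), (array([174.4, 228.5]), np.int64(37), 0.38)]
top cap_grip [(array([354.5, 188.6]), np.int64(1425), 0.62)]
scene cell_c [(array([188.6, 199.1]), np.int64(36), 0.45), (array([254.1, 227.6]), np.int64(133), 0.45)]
scene cap_grip [(array([350.2, 238.6]), np.int64(1634), 0.83)]
```

View pics/crop.png

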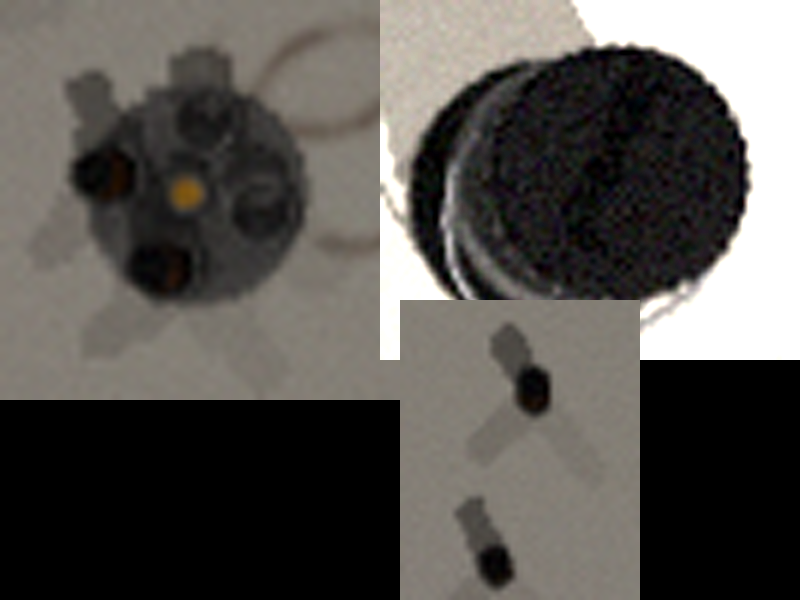

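Run:
```python
from h import *
F={}
for n in("top","scene"):
    cs=[imaging.capture(n) for _ in range(5)]; F[n]=cs[0]; F[n]["m"]=np.mean([c["frame"].astype(float) for c in cs],0)
t,s=F["top"],F["scene"]
im=[]
for c,(u,v) in((t,(315,160)),(s,(312,215))):
    a=c["m"][v:v+60,u:u+70].mean(2); a=np.clip((a-a.min())*(255/35.),0,255).astype(np.uint8)
    im.append(cv2.resize(a,(560//2*1+120,int(400*60/70)),interpolation=cv2.INTER_CUBIC))
cv2.imwrite("pics/cap.png",np.hstack(im))
# dark blobs
def blob(c,uv,r,th):
    g=c["m"].mean(2); u,v=map(int,uv); w=np.clip(th-g[v-r:v+r+1,u-r:u+r+1],0,15); y,x=np.mgrid[v-r:v+r+1,u-r:u+r+1]
    return np.array([(w*x).sum(),(w*y).sum()])/w.sum()
for uv in((247,165),(241,194)):
    p=blob(t,uv,6,45);print("cell top",p,ray(t,p,.0255))
for X in((.5442,.0482,.0255),(.6242,.0293,.0255)):
    p=pix(s,X);q=blob(s,p,14,60);print("scene",p,q,ray(s,q,.0255))
print("post",ray(t,(178.4,219.1),.024))
for uv in((168.1,216.5),(175,228.1)): print("carcell", ray(t,uv,.052))
for uv in((180.9,209.4),(188.1,220.4)): print("pocket", ray(t,uv,.026),ray(t,uv,.004))
p=ray(t,(125,153),.05);print("mug",p)
g=t["m"].mean(2);print(g[150:180,247].astype(int), g[165,235:260].astype(int))
g=s["m"].mean(2);u,v=map(int,pix(s,(.5442,.0482,.0255)));print(g[v-15:v+15,u].astype(int),g[v,u-10:u+11].astype(int))
```

```text
cell top [246.8817 164.5434] [0.6266 0.0347 0.0255]
cell top [240.3772 193.6239] [0.5531 0.0525 0.0255]
scene [252.2523 229.3295] [254.0655 228.2654] [0.5498 0.0486 0.0255]
scene [284.6808 219.0935] [283.8625 218.7518] [0.6238 0.0316 0.0255]
post [0.4927 0.2086 0.024 ]
carcell [0.4991 0.2287 0.052 ]
carcell [0.4706 0.2121 0.052 ]
pocket [0.5168 0.2019 0.026 ] [0.5177 0.2056 0.004 ]
pocket [0.4889 0.1842 0.026 ] [0.4892 0.1875 0.004 ]
mug [0.658  0.3345 0.05  ]
[124 125 123 125 124 125 126 122 115 116  97  20   7   6   7   9  14  14
  24  74 115 115 124 124 124 125 123 124 124 124] [125 124 127 124 125 124 125 125 121  56  14   5   9  12  11 108 122 125
 125 125 125 125 124 124 124]
[133 131 117  81  41  27  38  50  54  54  52  45  33  30  31  31  31  32
  32  36  41  41  45  64  94 118 124 124 124 124] [133 133 133 133 133 133 133 131 117  76  31  11   8  10  25  57  86  94
  94  95 104]
```

View pics/cap.png

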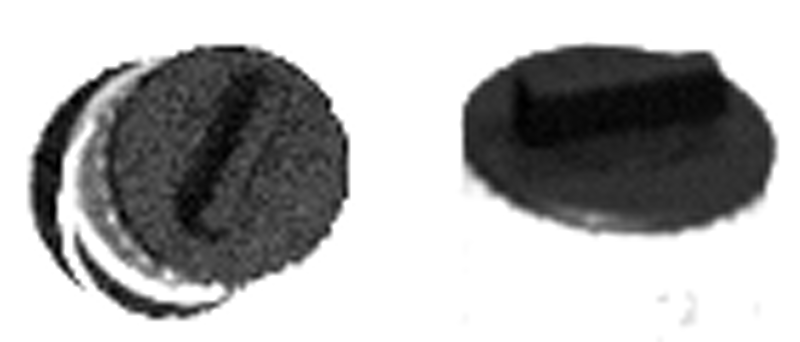

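Run:
```python
from h import *
t=imaging.capture("top");s=imaging.capture("scene")
print("captop",ray(t,(315+230/5.714,160+165/5.7),.139))
A=ray(t,(315+235/5.714,160+80/5.7),.145);B=ray(t,(315+180/5.714,160+215/5.7),.145)
d=A-B;print("topbar",A,B,np.degrees(np.arctan2(d[1],d[0])))
f=lambda x,y,z: ray(s,(312+(x-400)/5.714,215+y/5.7),z)
for a,b in((f(522,147,.14),f(727,110,.14)),(f(530,95,.162),f(722,68,.162))):
    d=b-a;print("scenebar",a,b,(a+b)/2,np.linalg.norm(d),np.degrees(np.arctan2(d[1],d[0])))
print("cap scene", f(620,137,.14), "L/R", f(463,125,.14),f(776,148,.14))
for n,c in(("top",t),("scene",s)):
    for r in finder.outline_of(n,"cap")[:1]:
        m=r["pixels"].astype(np.uint8);k=max(cv2.findContours(m,0,2)[0],key=cv2.contourArea)
        e=cv2.fitEllipse(k);print(n,e,ray(c,e[0],.137))
# carrier circle
for r in finder.outline_of("top","carrier")[:1]:
    m=r["pixels"].astype(np.uint8);k=max(cv2.findContours(m,0,2)[0],key=cv2.contourArea);e=cv2.minEnclosingCircle(k);print(e,ray(t,e[0],.013))
c=np.array([.4927,.2086]);
for p,b in(((.4991,.2287),45),((.4706,.2121),135),((.5168,.2028),-45),((.489,.185),-135)):
    v=np.array(p)-c;print(np.linalg.norm(v),np.degrees(np.arctan2(v[1],v[0])))
```

```text
captop [ 0.5494 -0.2109  0.139 ]
topbar [ 0.5827 -0.2129  0.145 ] [ 0.5296 -0.1889  0.145 ] -24.387186652364626
scenebar [ 0.5213 -0.1994  0.14  ] [ 0.5808 -0.2286  0.14  ] [ 0.5511 -0.214   0.14  ] 0.06629490298978753 -26.1041928432232
scenebar [ 0.5188 -0.2031  0.162 ] [ 0.5706 -0.2321  0.162 ] [ 0.5447 -0.2176  0.162 ] 0.059407895610609926 -29.23726253618399
cap scene [ 0.5465 -0.2157  0.14  ] L/R [ 0.5167 -0.18    0.14  ] [ 0.576  -0.2503  0.14  ]
top ((354.58642578125, 188.8975830078125), (42.00169372558594, 43.163082122802734), 134.74600219726562) [ 0.5497 -0.2099  0.137 ]
scene ((350.01300048828125, 238.37185668945312), (34.2237434387207, 56.4337043762207), 96.0822525024414) [ 0.5507 -0.2114  0.137 ]
((179.29551696777344, 219.28553771972656), 13.804727554321289) [0.4924 0.2083 0.013 ]
0.021094312029549544 72.33811073310737
0.022375432956705004 171.0007489541607
0.024788101984621586 -13.53169485116414
0.023888281646028887 -98.9102808511321
```

```bash
cat >> h.py <<'E'
def go(x,y,z,yaw,pose=None):
    s=bot.read_state(); p,R=(np.array(s["position"]),np.array(s["tcp_rot"])) if pose is None else pose
    cur=np.degrees(np.arctan2(R[1,1],R[0,1])); d=(yaw-cur+180)%360-180
    sh=R.T@(np.array([x,y,z])-p); print("shift",sh,"wz",-d,"rows",np.linalg.norm(sh)/.0417,abs(d)/7.16,"tilt",R[:,2]); return sh
E
python3 -c "
from h import *
go(.552,.0515,.12,77.7)"
```

```text
shift [-0.4828 -0.3525  0.1195] wz -11.809138911037508 rows 14.61992419314573 1.6493210769605458 tilt [ 0.  0. -1.]
```

Call:
{"method": "play_rows", "body": {"motion": [[[-0.4828, -0.3525, 0.06, 0, 0, -11.8], [-0.4828, -0.3525, 0.06, 0, 0, -11.8], [-0.4828, -0.3525, 0.06, 0, 0, -11.8], [-0.4828, -0.3525, 0.06, 0, 0, -11.8], [-0.4828, -0.3525, 0.06, 0, 0, -11.8], [-0.4828, -0.3525, 0.06, 0, 0, -11.8], [-0.4828, -0.3525, 0.06, 0, 0, -11.8], [-0.4828, -0.3525, 0.06, 0, 0, -11.8]]], "fingers": 0.04}}

```text
time_s: 2.97
position: [0.4202, 0.2817, 0.2065]
tcp_rot: [[-0.977, 0.213, 0.001], [0.213, 0.977, 0.0], [-0.001, 0.0, -1.0]]
force: [0.9, 0.8, 1.1]
opening: 0.505
grasp_force: 0.0
```

```bash
python3 -c "
from h import *
go(.552,.0515,.12,77.7);print(bot.read_state()['time_s'])"
```

```text
shift [-0.1777 -0.1969  0.0865] wz 0.00472391264605676 rows 6.690792523352796 0.000659764336041447 tilt [ 0.0008  0.0003 -1.    ]
2.9667
```

Call:
{"method": "play_rows", "body": {"motion": [[[-0.1777, -0.1969, 0.0865, 0, 0, 0], [-0.1777, -0.1969, 0.0865, 0, 0, 0], [-0.1777, -0.1969, 0.0865, 0, 0, 0], [-0.1777, -0.1969, 0.0865, 0, 0, 0], [-0.1777, -0.1969, 0.0865, 0, 0, 0], [-0.1777, -0.1969, 0.0865, 0, 0, 0], [-0.1777, -0.1969, 0.0865, 0, 0, 0], [-0.1777, -0.1969, 0.0865, 0, 0, 0]]]}}

```text
time_s: 3.63
position: [0.5546, 0.048, 0.1184]
tcp_rot: [[-0.976, 0.218, 0.003], [0.218, 0.976, -0.002], [-0.003, -0.001, -1.0]]
force: [-0.4, 0.1, 0.1]
opening: 0.459
grasp_force: 0.0
```

Run:
```python
from h import *
go(.552,.0515,.042,77.7)
s=imaging.capture("scene"); f=s["frame"][:,:,::-1]
print(bot.read_state()["position"])
a=cv2.resize(f[150:250,160:300],(800,571),interpolation=cv2.INTER_CUBIC); cv2.imwrite("pics/above.png",a)
```

```text
shift [0.0035 0.0029 0.0764] wz -0.3194035411654852 rows 1.8358577606385587 0.04460943312367112 tilt [ 0.0026 -0.0017 -1.    ]
[0.5526 0.0504 0.119 ]
```

View pics/above.png

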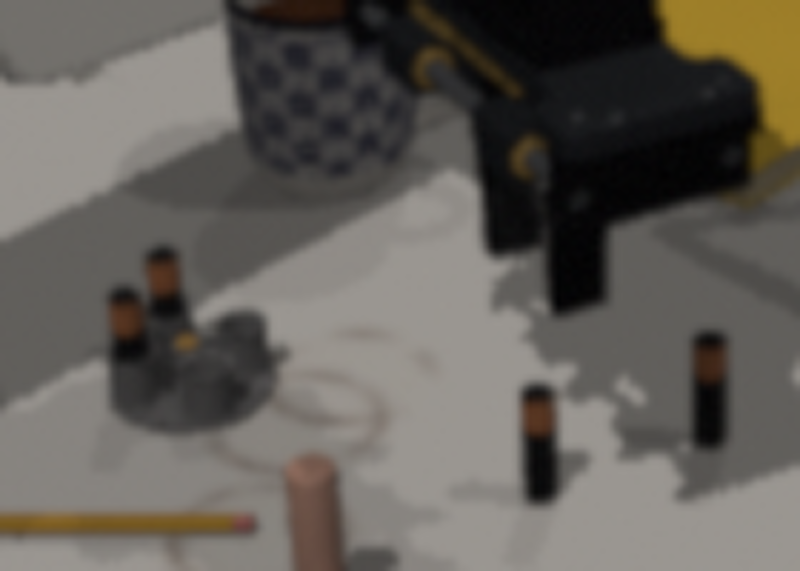

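Run:
```python
from h import *
s=imaging.capture("scene")
P=lambda x,y:((x+.5)/5.714-.5+160,(y+.5)/5.714-.5+150)
I=lambda X:((pix(s,X)-[160,150]+.5)*5.714-.5)
print("c2 mid",ray(s,P(539,444),.0255),"base",ray(s,P(539,493),0),"top",ray(s,P(537,391),.051))
print("c1 mid",ray(s,P(710,390),.0255))
print("carcells", ray(s,P(123,293),.055),ray(s,P(162,254),.055),"post",ray(s,P(186,343),.024))
print("pocketrims",ray(s,P(241,328),.026),ray(s,P(206,377),.026))
print("tips expected",I((.5526+.0213*.2,.0504+.0213,.102)),I((.5526-.0043,.0504-.0213,.102)))
for X in((.516,.2034,.026),(.4874,.185,.026),(.4925,.2085,.024),(.4976,.2319,.055),(.4691,.2136,.055),(.553,.0525,.051)): print(X,I(X))
```

```text
c2 mid [0.5519 0.0517 0.0255] base [0.5534 0.0546 0.    ] top [0.5511 0.0507 0.051 ]
c1 mid [0.6263 0.0343 0.0255]
carcells [0.4703 0.2147 0.055 ] [0.4991 0.2301 0.055 ] post [0.493  0.2086 0.024 ]
pocketrims [0.5148 0.1999 0.026 ] [0.4831 0.1787 0.026 ]
tips expected [508.8641 250.1895] [564.8988 301.5942]
(0.516, 0.2034, 0.026) [238.6426 323.6418]
(0.4874, 0.185, 0.026) [206.2379 366.8138]
(0.4925, 0.2085, 0.024) [185.0319 343.5163]
(0.4976, 0.2319, 0.055) [156.6366 253.6318]
(0.4691, 0.2136, 0.055) [121.999  295.0544]
(0.553, 0.0525, 0.051) [537.7924 387.1428]
```

Call:
{"method": "play_rows", "body": {"motion": [[[0.002, 0.002, 0.03, 0, 0, 0], [0.002, 0.002, 0.06, 0, 0, 0], [0.002, 0.002, 0.0765, 0, 0, 0], [0.002, 0.002, 0.0765, 0, 0, 0], [0.002, 0.002, 0.0765, 0, 0, 0]]]}}

```text
time_s: 4.15
position: [0.5485, 0.0569, 0.0433]
tcp_rot: [[-0.977, 0.211, -0.002], [0.211, 0.977, 0.0], [0.002, -0.0, -1.0]]
force: [-0.0, -0.8, 0.3]
opening: 0.46
grasp_force: 0.0
```

Call:
{"method": "play_rows", "body": {"motion": [[[0, 0, 0, 0, 0, 0], [0, 0, 0, 0, 0, 0], [0, 0, 0, 0, 0, 0], [0, 0, 0, 0, 0, 0], [0, 0, 0, 0, 0, 0], [0, 0, 0, 0, 0, 0]]], "fingers": 0.0}}

```text
time_s: 4.65
position: [0.55, 0.0555, 0.0441]
tcp_rot: [[-0.977, 0.213, 0.001], [0.213, 0.977, -0.0], [-0.001, 0.0, -1.0]]
force: [-1.2, -0.0, 4.1]
opening: 0.154
grasp_force: 30.0
```

Call:
{"method": "play_rows", "body": {"motion": [[[0, 0, -0.03, 0, 0, 0], [0, 0, -0.058, 0, 0, 0], [0, 0, -0.058, 0, 0, 0], [0, 0, -0.058, 0, 0, 0]]]}}

```text
time_s: 4.98
position: [0.5507, 0.0553, 0.1028]
tcp_rot: [[-0.977, 0.213, 0.004], [0.213, 0.977, -0.0], [-0.004, 0.0, -1.0]]
force: [-0.7, -0.1, -0.8]
opening: 0.154
grasp_force: 30.0
```

Run:
```python
from h import *
for i in range(3):
    s=bot.read_state();print(s["time_s"],s["position"],s["joint_positions"],s["force"],s["opening"]); 
    if i<2: c=imaging.capture("scene")
p=np.array(s["position"])
cv2.imwrite("pics/held.png",cv2.resize(c["frame"][150:250,160:300,::-1],(800,571),interpolation=cv2.INTER_CUBIC))
```

```text
4.9833 [0.5507 0.0553 0.1028] [ -5.8304  36.0496  99.146   -0.0014  44.588  -83.5141] [-0.6534 -0.0618 -0.8188] 0.15395448836093248
5.0333 [0.5496 0.0554 0.1017] [ -5.8319  36.1457  99.2162  -0.0032  44.5934 -83.5155] [-0.2676  0.6472 -0.2124] 0.15449809738770046
5.0833 [0.5489 0.0555 0.1009] [ -5.8312  36.2124  99.2585  -0.0007  44.5939 -83.5145] [-0.1549  0.4817 -1.0346] 0.154710539779831
```

View pics/held.png

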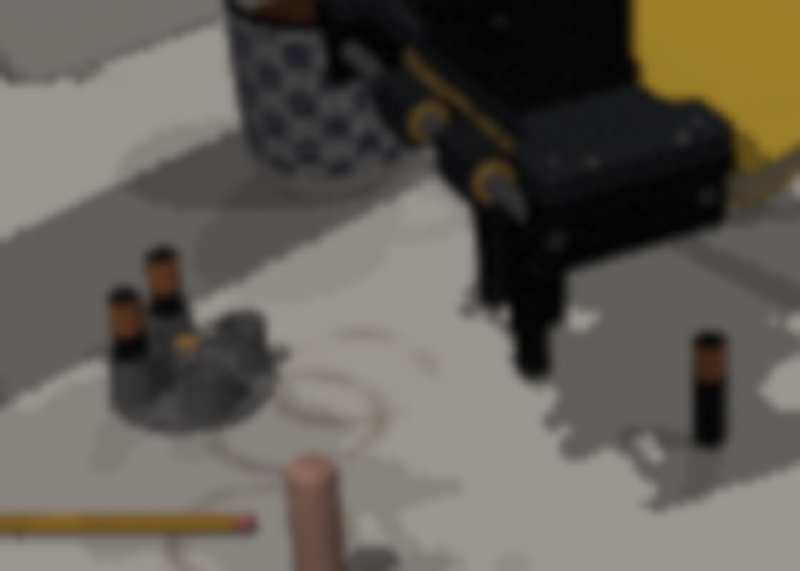

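Run:
```python
from h import *
c=imaging.capture("scene");print(bot.read_state()["position"])
P=lambda x,y:((x+.5)/5.714-.5+160,(y+.5)/5.714-.5+150)
print(ray(c,P(532,372),.058),ray(c,P(532,366),.058))
go(.5126,.2044,.1,77.5)
```

```text
[0.5485 0.0556 0.1004]
[0.5514 0.0538 0.058 ] [0.5541 0.057  0.058 ]
shift [0.0669 0.1377 0.0005] wz 0.18296891712338947 rows 3.672011085221354 0.025554318033992943 tilt [-0.0023  0.0002 -1.    ]
```

Call:
{"method": "play_rows", "body": {"motion": [[[0.017, 0.034, 0, 0, 0, 0], [0.034, 0.069, 0, 0, 0, 0], [0.05, 0.103, 0, 0, 0, 0], [0.067, 0.138, 0, 0, 0, 0], [0.067, 0.138, 0, 0, 0, 0], [0.067, 0.138, 0, 0, 0, 0], [0.067, 0.138, 0, 0, 0, 0], [0.067, 0.138, 0, 0, 0, 0]]]}}

```text
time_s: 5.8
position: [0.5135, 0.2035, 0.1007]
tcp_rot: [[-0.977, 0.214, -0.001], [0.214, 0.977, -0.001], [0.001, -0.001, -1.0]]
force: [0.3, -0.2, -0.8]
opening: 0.157
grasp_force: 30.0
```

Run:
```python
from h import *
for n in "scene","top","scene": c=imaging.capture(n)
go(.5126,.2044,.1,77.5);print(bot.read_state()["position"])
cv2.imwrite("pics/over1.png",cv2.resize(c["frame"][140:240,140:260,::-1],(720,600),interpolation=cv2.INTER_CUBIC))
I=lambda X:((pix(c,X)-[140,140]+.5)*6-.5)
print(I((.5162,.2036,.058)),I((.5162,.2036,.026)),I((.4928,.2088,.024)))
```

```text
shift [0.0015 0.0008 0.0011] wz 0.05992044099315308 rows 0.049749582361905374 0.00836877667502138 tilt [-0.0004 -0.0002 -1.    ]
[0.5139 0.2033 0.1011]
[363.6243 330.196 ] [370.7418 399.4868] [314.5325 420.1553]
```

View pics/over1.png

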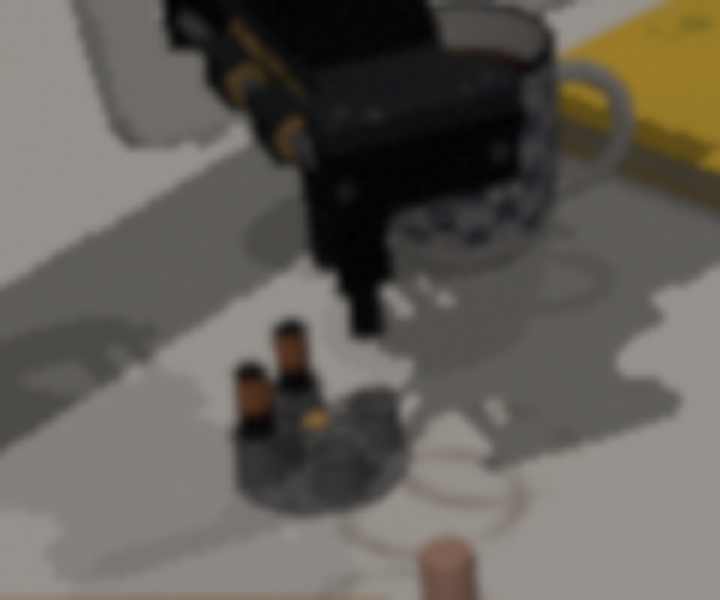

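Call:
{"method": "play_rows", "body": {"motion": [[[0.0015, 0.001, 0.015, 0, 0, 0], [0.0015, 0.001, 0.025, 0, 0, 0], [0.0015, 0.001, 0.03, 0, 0, 0], [0.0015, 0.001, 0.034, 0, 0, 0], [0.0015, 0.001, 0.038, 0, 0, 0], [0.0015, 0.001, 0.041, 0, 0, 0], [0.0015, 0.001, 0.044, 0, 0, 0]]]}}

```text
time_s: 6.53
position: [0.5131, 0.2059, 0.0574]
tcp_rot: [[-0.977, 0.213, 0.002], [0.213, 0.977, 0.0], [-0.002, 0.001, -1.0]]
force: [1.4, -0.6, 1.0]
opening: 0.153
grasp_force: 30.0
```

Call:
{"method": "play_rows", "body": {"motion": [[[0, 0, 0.004, 0, 0, 0], [0, 0, 0.007, 0, 0, 0], [0, 0, 0.009, 0, 0, 0], [0, 0, 0.011, 0, 0, 0], [0, 0, 0.012, 0, 0, 0], [0, 0, 0.012, 0, 0, 0]]]}}

```text
time_s: 7.03
position: [0.5134, 0.206, 0.0479]
tcp_rot: [[-0.977, 0.213, 0.003], [0.213, 0.977, 0.0], [-0.003, 0.001, -1.0]]
force: [0.0, -2.1, 18.0]
opening: 0.148
grasp_force: 30.0
```

Call:
{"method": "play_rows", "body": {"motion": [[[0, 0, 0, 0, 0, 0], [0, 0, 0, 0, 0, 0], [0, 0, 0, 0, 0, 0], [0, 0, -0.02, 0, 0, 0], [0, 0, -0.05, 0, 0, 0], [0, 0, -0.08, 0, 0, 0], [0, 0, -0.08, 0, 0, 0]]], "fingers": 0.026}}

```text
time_s: 7.62
position: [0.5146, 0.2067, 0.1294]
tcp_rot: [[-0.977, 0.213, 0.007], [0.213, 0.977, 0.002], [-0.007, 0.003, -1.0]]
force: [1.1, 1.1, 0.3]
opening: 0.299
grasp_force: 0.0
```

Run:
```python
from h import *
for i in range(3): c=imaging.capture("scene")
print(bot.read_state()["position"],bot.read_state()["force"])
go(.6265,.0345,.125,77.5)
cv2.imwrite("pics/in1.png",cv2.resize(c["frame"][140:240,140:260,::-1],(720,600),interpolation=cv2.INTER_CUBIC))
```

```text
[0.5113 0.2059 0.1248] [-0.8979  0.4509 -0.1196]
shift [-0.1491 -0.1429 -0.0003] wz 0.19508627453686245 rows 4.952185916737735 0.02724668638782995 tilt [-0.0016 -0.0002 -1.    ]
```

View pics/in1.png

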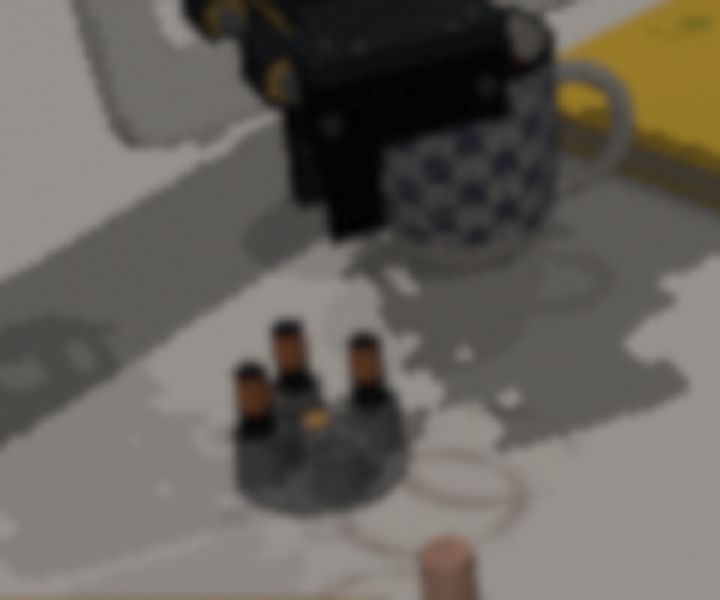

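Call:
{"method": "play_rows", "body": {"motion": [[[-0.03, -0.0285, 0, 0, 0, 0], [-0.06, -0.057, 0, 0, 0, 0], [-0.09, -0.0855, 0, 0, 0, 0], [-0.12, -0.114, 0, 0, 0, 0], [-0.149, -0.143, 0, 0, 0, 0], [-0.149, -0.143, 0, 0, 0, 0], [-0.149, -0.143, 0, 0, 0, 0], [-0.149, -0.143, 0, 0, 0, 0]]], "fingers": 0.04}}

```text
time_s: 8.43
position: [0.6253, 0.0347, 0.1232]
tcp_rot: [[-0.977, 0.214, -0.005], [0.214, 0.977, 0.001], [0.005, -0.0, -1.0]]
force: [-1.0, 1.1, 0.1]
opening: 0.459
grasp_force: 0.0
```

Run:
```python
from h import *
for i in range(4): c=imaging.capture("scene")
print(bot.read_state()["position"])
go(.6265,.0345,.0425,77.5)
```

```text
[0.626  0.036  0.1248]
shift [-0.001  -0.0014  0.0823] wz 0.30545002465473203 rows 1.973857863916086 0.04266061796853799 tilt [-0.0021  0.0004 -1.    ]
```

Call:
{"method": "play_rows", "body": {"motion": [[[-0.001, -0.0015, 0.03, 0, 0, 0], [-0.001, -0.0015, 0.06, 0, 0, 0], [-0.001, -0.0015, 0.082, 0, 0, 0], [-0.001, -0.0015, 0.082, 0, 0, 0], [-0.001, -0.0015, 0.082, 0, 0, 0], [-0.001, -0.0015, 0.082, 0, 0, 0], [-0.001, -0.0015, 0.082, 0, 0, 0]]]}}

```text
time_s: 9.22
position: [0.6293, 0.0331, 0.0453]
tcp_rot: [[-0.977, 0.213, 0.003], [0.213, 0.977, -0.0], [-0.003, 0.0, -1.0]]
force: [-0.1, 0.1, 0.6]
opening: 0.461
grasp_force: 0.0
```

Call:
{"method": "play_rows", "body": {"motion": [[[0, 0, 0, 0, 0, 0], [0, 0, 0, 0, 0, 0], [0, 0, 0, 0, 0, 0], [0, 0, 0, 0, 0, 0], [0, 0, 0, 0, 0, 0], [0, 0, 0, 0, 0, 0], [0, 0, 0, 0, 0, 0]]], "fingers": 0.0}}

```text
time_s: 9.8
position: [0.6281, 0.0327, 0.0436]
tcp_rot: [[-0.977, 0.213, 0.0], [0.213, 0.977, -0.0], [-0.0, -0.0, -1.0]]
force: [-1.1, 0.1, 1.8]
opening: 0.152
grasp_force: 30.0
```

Call:
{"method": "play_rows", "body": {"motion": [[[0, 0, -0.03, 0, 0, 0], [0, 0, -0.058, 0, 0, 0], [0, 0, -0.058, 0, 0, 0], [0, 0, -0.058, 0, 0, 0], [0, 0, -0.058, 0, 0, 0], [0, 0, -0.058, 0, 0, 0]]]}}

```text
time_s: 10.3
position: [0.6268, 0.0329, 0.1001]
tcp_rot: [[-0.977, 0.213, -0.003], [0.213, 0.977, 0.0], [0.003, -0.0, -1.0]]
force: [0.0, -0.2, -0.9]
opening: 0.15
grasp_force: 30.0
```

Run:
```python
from h import *
c=imaging.capture("scene");print(bot.read_state()["position"])
go(.4876,.1854,.1,77.5)
```

```text
[0.6268 0.0329 0.0999]
shift [0.1686 0.1193 0.0004] wz 0.18594210985116888 rows 4.952488345806952 0.025969568414967722 tilt [-0.003   0.0004 -1.    ]
```

Call:
{"method": "play_rows", "body": {"motion": [[[0.033, 0.024, 0, 0, 0, 0], [0.066, 0.048, 0, 0, 0, 0], [0.1, 0.072, 0, 0, 0, 0], [0.133, 0.096, 0, 0, 0, 0], [0.167, 0.1195, 0, 0, 0, 0], [0.167, 0.1195, 0, 0, 0, 0], [0.167, 0.1195, 0, 0, 0, 0], [0.167, 0.1195, 0, 0, 0, 0]]]}}

```text
time_s: 11.02
position: [0.4907, 0.1853, 0.1009]
tcp_rot: [[-0.977, 0.212, 0.0], [0.212, 0.977, -0.0], [-0.0, -0.0, -1.0]]
force: [-0.3, -1.0, -0.5]
opening: 0.151
grasp_force: 30.0
```

Run:
```python
from h import *
for n in range(6): c=imaging.capture("scene")
go(.4890,.1857,.1,77.5);print(bot.read_state()["position"])
cv2.imwrite("pics/over2.png",cv2.resize(c["frame"][140:240,140:260,::-1],(720,600),interpolation=cv2.INTER_CUBIC))
I=lambda X:((pix(c,X)-[140,140]+.5)*6-.5)
print(I((.4876,.1856,.058)),I((.4876,.1856,.026)))
```

```text
shift [0.0024 0.001  0.0012] wz 0.08942693865682827 rows 0.06953187180105362 0.012489795901791657 tilt [ 0.0004 -0.     -1.    ]
[0.4912 0.1842 0.1012]
[328.3184 373.9827] [336.1453 444.3858]
```

View pics/over2.png

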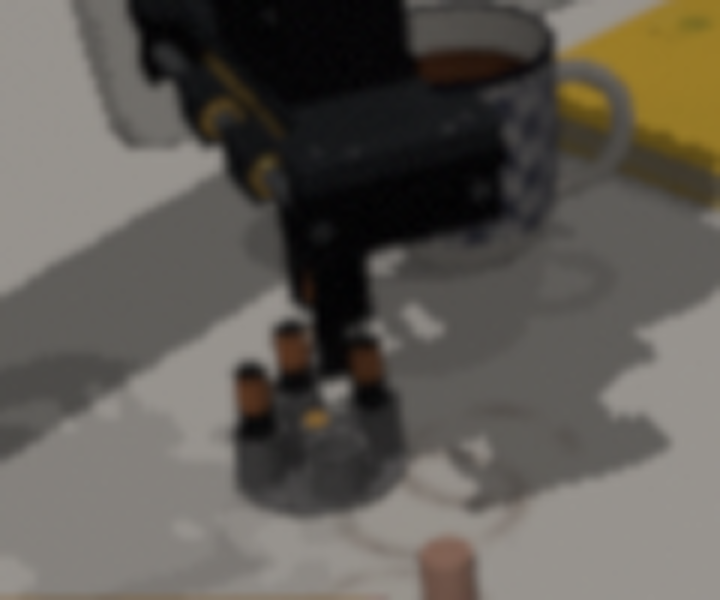

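Call:
{"method": "play_rows", "body": {"motion": [[[0.0024, 0.001, 0.015, 0, 0, 0], [0.0024, 0.001, 0.025, 0, 0, 0], [0.0024, 0.001, 0.03, 0, 0, 0], [0.0024, 0.001, 0.034, 0, 0, 0], [0.0024, 0.001, 0.038, 0, 0, 0], [0.0024, 0.001, 0.041, 0, 0, 0], [0.0024, 0.001, 0.044, 0, 0, 0]]]}}

```text
time_s: 11.9
position: [0.4887, 0.1866, 0.0573]
tcp_rot: [[-0.977, 0.213, 0.001], [0.213, 0.977, 0.0], [-0.001, 0.0, -1.0]]
force: [0.6, -0.1, 0.2]
opening: 0.154
grasp_force: 30.0
```

Call:
{"method": "play_rows", "body": {"motion": [[[0, 0, 0.004, 0, 0, 0], [0, 0, 0.007, 0, 0, 0], [0, 0, 0.009, 0, 0, 0], [0, 0, 0.011, 0, 0, 0], [0, 0, 0.012, 0, 0, 0], [0, 0, 0.012, 0, 0, 0]]]}}

```text
time_s: 12.4
position: [0.489, 0.1867, 0.0475]
tcp_rot: [[-0.977, 0.213, 0.002], [0.213, 0.977, 0.0], [-0.002, 0.001, -1.0]]
force: [-0.8, -0.7, 16.3]
opening: 0.152
grasp_force: 30.0
```

Call:
{"method": "play_rows", "body": {"motion": [[[0, 0, 0, 0, 0, 0], [0, 0, 0, 0, 0, 0], [0, 0, 0, 0, 0, 0], [0, 0, -0.02, 0, 0, 0], [0, 0, -0.06, 0, 0, 0], [0, 0, -0.1, 0, 0, 0], [0, 0, -0.14, 0, 0, 0], [0, 0, -0.19, 0, 0, 0]]], "fingers": 0.026}}

```text
time_s: 13.07
position: [0.4868, 0.1865, 0.2278]
tcp_rot: [[-0.977, 0.213, -0.003], [0.213, 0.977, -0.0], [0.003, -0.001, -1.0]]
force: [0.7, 0.6, -0.2]
opening: 0.293
grasp_force: 0.0
```

Run:
```python
from h import *
for i in range(5): c=imaging.capture("scene")
print(bot.read_state()["position"],bot.read_state()["force"])
go(.550,-.2105,.22,64)
cv2.imwrite("pics/in2.png",cv2.resize(c["frame"][140:240,140:260,::-1],(720,600),interpolation=cv2.INTER_CUBIC))
```

```text
[0.4872 0.1865 0.2264] [-0.4552  0.0221  0.6291]
shift [-0.146  -0.3745  0.0064] wz 13.694226532130529 rows 9.6411162996797 1.9126014709679509 tilt [-0.0017 -0.0002 -1.    ]
```

View pics/in2.png

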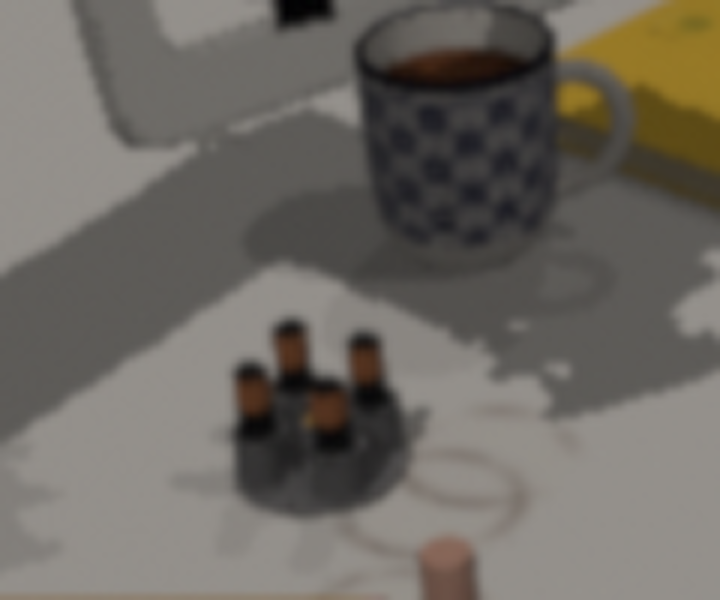

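Call:
{"method": "play_rows", "body": {"motion": [[[-0.0146, -0.0375, 0, 0, 0, 1.4], [-0.0292, -0.075, 0, 0, 0, 2.8], [-0.0438, -0.1124, 0, 0, 0, 4.2], [-0.0584, -0.15, 0, 0, 0, 5.6], [-0.073, -0.187, 0, 0, 0, 7], [-0.088, -0.225, 0, 0, 0, 8.4], [-0.102, -0.262, 0, 0, 0, 10], [-0.117, -0.3, 0, 0, 0, 11.5]]], "fingers": 0.05}}

```text
time_s: 13.98
position: [0.5367, -0.1326, 0.2241]
tcp_rot: [[-0.914, 0.405, -0.006], [0.405, 0.914, 0.003], [0.007, 0.0, -1.0]]
force: [0.3, -0.3, 0.6]
opening: 0.573
grasp_force: 0.0
```

Run:
```python
from h import *
for i in range(4): imaging.capture("scene")
print(bot.read_state()["position"])
go(.550,-.2105,.22,64)
```

```text
[ 0.537  -0.132   0.2243]
shift [-0.0437 -0.0665  0.004 ] wz 2.0291934672155776 rows 1.9103724577078807 0.2834069088289913 tilt [-0.0052  0.0029 -1.    ]
```

Call:
{"method": "play_rows", "body": {"motion": [[[-0.022, -0.033, 0, 0, 0, 1], [-0.0437, -0.0665, 0, 0, 0, 2], [-0.0437, -0.0665, 0, 0, 0, 2], [-0.0437, -0.0665, 0, 0, 0, 2], [-0.0437, -0.0665, 0, 0, 0, 2], [-0.0437, -0.0665, 0, 0, 0, 2]]]}}

```text
time_s: 14.68
position: [0.5507, -0.2074, 0.2261]
tcp_rot: [[-0.901, 0.434, -0.003], [0.434, 0.901, 0.002], [0.003, 0.001, -1.0]]
force: [0.1, 0.0, -0.1]
opening: 0.572
grasp_force: 0.0
```

Run:
```python
from h import *
for i in range(5): imaging.capture("scene")
s=bot.read_state();print(s["position"],s["joint_positions"])
go(.550,-.2105,.16,64)
```

```text
[ 0.5516 -0.2089  0.2271] [-31.5878  28.3298  88.0327   0.0026  63.6467 -95.8585]
shift [ 0.0007 -0.0022  0.0671] wz 0.2695155462299681 rows 1.6111488322267644 0.037641836065638 tilt [-0.0001  0.0001 -1.    ]
```

Call:
{"method": "play_rows", "body": {"motion": [[[0.0005, -0.002, 0.03, 0, 0, 0], [0.0005, -0.002, 0.05, 0, 0, 0], [0.0005, -0.002, 0.06, 0, 0, 0], [0.0005, -0.002, 0.064, 0, 0, 0], [0.0005, -0.002, 0.066, 0, 0, 0], [0.0005, -0.002, 0.066, 0, 0, 0], [0.0005, -0.002, 0.066, 0, 0, 0]]]}}

```text
time_s: 15.52
position: [0.5511, -0.2119, 0.162]
tcp_rot: [[-0.9, 0.435, 0.002], [0.435, 0.9, -0.001], [-0.002, -0.0, -1.0]]
force: [0.0, -0.1, 1.2]
opening: 0.571
grasp_force: 0.0
```

Call:
{"method": "play_rows", "body": {"motion": [[[0, 0, 0, 0, 0, 0], [0, 0, 0, 0, 0, 0], [0, 0, 0, 0, 0, 0], [0, 0, 0, 0, 0, 0], [0, 0, 0, 0, 0, 0], [0, 0, 0, 0, 0, 0], [0, 0, 0, 0, 0, 0]]], "fingers": 0.0}}

```text
time_s: 16.1
position: [0.5504, -0.2113, 0.1611]
tcp_rot: [[-0.9, 0.436, 0.0], [0.436, 0.9, 0.0], [-0.0, 0.0, -1.0]]
force: [0.7, -0.3, 0.7]
opening: 0.153
grasp_force: 29.9
```

Run:
```python
from h import *
s=bot.read_state();print(s["position"],s["joint_positions"],s["force"],s["moment"],s["grasp_force"],s["opening"])
go(.550,-.2105,.16,64)
```

```text
[ 0.5504 -0.2113  0.1611] [-31.8686  33.1837  91.4988   0.024   55.3187 -96.0631] [ 0.6555 -0.2594  0.6595] [ 0.1334 -0.0984  0.0453] 29.85172748565674 0.15315595730065013
shift [0.0007 0.0006 0.0011] wz 0.18089867556099648 rows 0.035030616298685056 0.02526517815097716 tilt [ 0.0002  0.0003 -1.    ]
```

Call:
{"method": "play_rows", "body": {"motion": [[[0, 0, 0, 0, 0, 2], [0, 0, 0, 0, 0, 4], [0, 0, 0, 0, 0, 6], [0, 0, 0, 0, 0, 7], [0, 0, 0, 0, 0, 7]]]}}

```text
time_s: 16.52
position: [0.5517, -0.2098, 0.1613]
tcp_rot: [[-0.84, 0.542, 0.003], [0.542, 0.84, 0.002], [-0.001, 0.004, -1.0]]
force: [3.5, 5.2, 0.4]
opening: 0.157
grasp_force: 30.1
```

Run:
```python
from h import *
s=bot.read_state();print(s["position"],s["joint_positions"],s["force"],s["moment"],s["grasp_force"],s["opening"])
go(.550,-.2105,.16,64)
```

```text
[ 0.5517 -0.2098  0.1613] [-31.7667  33.183   91.4634   0.2588  55.2821 -89.0918] [3.4502 5.2139 0.3901] [ 0.9125 -0.6923  0.3409] 30.052368342876434 0.1569182731014494
shift [ 0.0011 -0.0015  0.0013] wz -6.822011570924872 rows 0.05451236196258115 0.9527949121403452 tilt [ 0.003   0.0025 -1.    ]
```

Call:
{"method": "play_rows", "body": {"motion": [[[0, 0, 0, 0, 0, -4], [0, 0, 0, 0, 0, -7], [0, 0, 0, 0, 0, -11], [0, 0, 0, 0, 0, -15], [0, 0, 0, 0, 0, -19], [0, 0, 0, 0, 0, -19]]]}}

```text
time_s: 17.02
position: [0.5505, -0.2116, 0.1611]
tcp_rot: [[-0.971, 0.237, 0.0], [0.237, 0.971, -0.0], [-0.0, -0.0, -1.0]]
force: [-1.5, -0.6, 0.6]
opening: 0.16
grasp_force: 29.9
```

Run:
```python
from h import *
s=bot.read_state();print(s["position"],s["joint_positions"],s["force"],s["moment"],s["grasp_force"],s["opening"])
go(.550,-.2105,.16,64)
```

```text
[ 0.5505 -0.2116  0.1611] [ -31.8731   33.1874   91.487    -0.0008   55.3012 -108.1342] [-1.5339 -0.5732  0.5966] [ 0.0789 -0.0493  0.07  ] 29.938567578792572 0.15956053738535764
shift [0.0007 0.0009 0.0011] wz 12.261536969083238 rows 0.039531399622494495 1.7125051632797819 tilt [ 0.0004 -0.0002 -1.    ]
```

Call:
{"method": "play_rows", "body": {"motion": [[[0, 0, 0, 0, 0, -7], [0, 0, 0, 0, 0, -14], [0, 0, 0, 0, 0, -21], [0, 0, 0, 0, 0, -28], [0, 0, 0, 0, 0, -35], [0, 0, 0, 0, 0, -42], [0, 0, 0, 0, 0, -49], [0, 0, 0, 0, 0, -50]]]}}

```text
time_s: 17.68
position: [0.5505, -0.2113, 0.1611]
tcp_rot: [[-0.807, -0.591, 0.0], [-0.591, 0.807, 0.0], [-0.0, 0.0, -1.0]]
force: [0.3, 1.1, 1.3]
opening: 0.158
grasp_force: 29.9
```

Call:
{"method": "play_rows", "body": {"motion": [[[0, 0, 0, 0, 0, 0], [0, 0, 0, 0, 0, 0], [0, 0, 0, 0, 0, 0]]]}}

```text
time_s: 17.93
position: [0.5505, -0.2113, 0.1611]
tcp_rot: [[-0.808, -0.589, 0.0], [-0.589, 0.808, 0.0], [-0.0, 0.0, -1.0]]
force: [-0.5, 1.6, 1.8]
opening: 0.158
grasp_force: 29.9
```

Run:
```python
from h import *
s=bot.read_state();print(s["position"],s["joint_positions"],s["force"],s["moment"],s["grasp_force"],s["opening"])
go(.550,-.2105,.16,64)
```

```text
[ 0.5505 -0.2113  0.1611] [ -31.8627   33.184    91.4955    0.0256   55.3121 -157.9374] [-0.5208  1.61    1.8148] [ 0.3273 -0.0799 -0.026 ] 29.93151605129242 0.15800428951613296
shift [-0.0001  0.0009  0.0011] wz 62.060112188399145 rows 0.035438016151792866 8.667613434133958 tilt [ 0.0003  0.0002 -1.    ]
```

Turned 62° freely anticlockwise. A gentle lift test.

Call:
{"method": "play_rows", "body": {"motion": [[[0, 0, -0.003, 0, 0, 0], [0, 0, -0.006, 0, 0, 0], [0, 0, -0.009, 0, 0, 0], [0, 0, -0.009, 0, 0, 0]]]}}

```text
time_s: 18.27
position: [0.5505, -0.2116, 0.1706]
tcp_rot: [[-0.807, -0.59, 0.001], [-0.59, 0.807, -0.0], [-0.0, -0.001, -1.0]]
force: [0.8, 2.1, 0.8]
opening: 0.155
grasp_force: 29.9
```

Call:
{"method": "play_rows", "body": {"motion": [[[0, 0, -0.008, 0, 0, 0], [0, 0, -0.016, 0, 0, 0], [0, 0, -0.03, 0, 0, 0], [0, 0, -0.055, 0, 0, 0], [0, 0, -0.08, 0, 0, 0], [0, 0, -0.1, 0, 0, 0], [0, 0, -0.11, 0, 0, 0], [0, 0, -0.11, 0, 0, 0]]]}}

```text
time_s: 18.93
position: [0.5514, -0.2125, 0.2834]
tcp_rot: [[-0.807, -0.59, 0.005], [-0.59, 0.807, -0.004], [-0.002, -0.006, -1.0]]
force: [0.2, -0.1, -1.0]
opening: 0.159
grasp_force: 29.9
```

Run:
```python
from h import *
for i in range(3): c=imaging.capture("scene")
imaging.capture("top")
s=bot.read_state();print(s["time_s"],s["position"],s["force"],s["moment"],s["grasp_force"],s["opening"])
for n in("scene","top"):
    for k in ("cap","lantern","carrier","cell_c"): print(n,k,[(np.round(r["at"],3).tolist(),round(r["confidence"],2)) for r in finder.recognise(n,k)][:4])
m=finder.outline_of("scene","cap")
for r in m[:2]: print(r["confidence"],r["pixels"].sum(),np.array(np.nonzero(r["pixels"])).mean(1)[::-1])
print("expected cap px",pix(c,[.5505,-.2113,.25]),"old",pix(c,[.5505,-.2113,.137]))
```

```text
19.1333 [ 0.5493 -0.211   0.2785] [ 0.1795 -0.6507 -0.0815] [0.0752 0.076  0.0183] 29.93305116891861 0.1601657549172009
scene cap [([0.535, -0.225, 0.258], 0.63)]
scene lantern [([0.523, -0.231, 0.084], 0.79)]
scene carrier [([0.484, 0.198, 0.013], 0.75)]
scene cell_c [([0.51, 0.201, 0.04], 0.55), ([0.471, 0.21, 0.039], 0.39)]
top cap [([0.574, -0.192, 0.256], 0.63)]
top lantern [([0.556, -0.172, 0.07], 0.56), ([0.492, 0.207, 0.002], 0.53)]
top carrier [([0.496, 0.205, 0.002], 0.74)]
top cell_c [([0.491, 0.179, 0.052], 0.54), ([0.5, 0.23, 0.055], 0.51), ([0.516, 0.204, 0.052], 0.45), ([0.471, 0.211, 0.053], 0.36)]
0.98 1548 [355.1318 180.2403]
expected cap px [355.1266 180.8925] old [349.877  238.3911]
```

Call:
{"method": "play_rows", "body": {"motion": [[[-0.014, 0.019, 0, 0, 0, 0], [-0.028, 0.038, 0, 0, 0, 0], [-0.042, 0.057, 0, 0, 0, 0], [-0.056, 0.076, 0, 0, 0, 0], [-0.07, 0.095, 0, 0, 0, 0], [-0.083, 0.113, 0, 0, 0, 0], [-0.083, 0.113, 0, 0, 0, 0], [-0.083, 0.113, 0, 0, 0, 0]]]}}

```text
time_s: 20.25
position: [0.5506, -0.0704, 0.2802]
tcp_rot: [[-0.806, -0.592, 0.0], [-0.592, 0.806, -0.001], [0.0, -0.001, -1.0]]
force: [-1.0, -0.5, -0.5]
opening: 0.158
grasp_force: 29.9
```

Call:
{"method": "play_rows", "body": {"motion": [[[0, 0, 0, 0, 0, 0], [0, 0, 0, 0, 0, 0], [0, 0, 0, 0, 0, 0], [0, 0, 0, 0, 0, 0], [0, 0, 0, 0, 0, 0], [0, 0, 0, 0, 0, 0]]]}}

```text
time_s: 20.75
position: [0.5506, -0.0718, 0.28]
tcp_rot: [[-0.808, -0.59, -0.0], [-0.59, 0.808, 0.0], [0.0, 0.0, -1.0]]
force: [0.8, -0.2, -1.3]
opening: 0.161
grasp_force: 29.9
```

Run:
```python
from h import *
c=imaging.capture("scene")
s=bot.read_state();print(s["time_s"],s["position"],s["force"],s["grasp_force"],s["opening"])
r=finder.outline_of("scene","cap")[0];print(r["confidence"],r["pixels"].sum(),np.array(np.nonzero(r["pixels"])).mean(1)[::-1],pix(c,np.array(s["position"])-[0,0,.025]))
for k in ("lip_balm","glue_stick","eraser","lantern","carrier"): print(k,[np.round(r["at"],3).tolist() for r in finder.recognise("scene",k)][:2])
if r["pixels"].sum()>600 and s["opening"]>.12: print(bot.hand_in())
```

```text
20.8 [ 0.5506 -0.0717  0.28  ] [-0.8895 -0.1851 -0.4996] 29.933016300201416 0.15823592908746842
0.78 1101 [294.1381 152.624 ] [293.9377 150.7461]
lip_balm [[0.441, 0.042, 0.039]]
glue_stick [[0.401, -0.105, 0.058]]
eraser [[0.496, -0.05, 0.016], [0.489, 0.182, 0.041]]
lantern [[0.523, -0.226, 0.083]]
carrier [[0.484, 0.197, 0.016], [0.486, 0.181, 0.04]]
the job is handed in; nothing more can be done
None
```

The job is handed in, at about 21 s: both spare cells are pushed fully down in the carrier, which still stands on the desk; the cap opened anticlockwise and is held level, about 0.12 m up and 0.14 m to the side of the lantern.

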